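# Slip pump at the decorating table

## Task

The white tray is standing ready under the nozzle of the cream-white slip pump. From above, press the cap of that cream-white pump all the way down, hold it there for a moment, then let it spring fully back up. Leave the caps of the brown and the blue pump alone and the tray where it stands.

Things in the scene. Friction and masses are not known exactly. Their poses are not given: they have to be found in the camera images.
- white_cap (a joint): travel of the cream-white pump's sprung press cap, m: 0 is up (at rest), 0.014 is fully down. It moves straight down, is pushed up by a spring (about 2 N to start, 6 N fully down) and comes back by itself when let go.
- white_top (a point): centre of the flat top of the cream-white pump's press cap (disc 44 mm across, 30 mm thick, coloured like its bottle), 240 mm above the table when up; z up. It sinks with the cap. Bottle 72 mm across, strapped to a 90 mm square plywood block fixed to the table. The nozzle, 11 mm thick, reaches 80 mm out along -x of this frame, its upper side 18 mm below the cap's top.
- brown_top (a point): centre of the flat top of the brown pump's press cap (disc 44 mm across, 30 mm thick, coloured like its bottle), 240 mm above the table when up; z up. The same pump in brown, at least 160 mm from the others; not to be pressed.
- blue_top (a point): centre of the flat top of the blue pump's press cap (disc 44 mm across, 30 mm thick, coloured like its bottle), 240 mm above the table when up; z up. The same pump in blue, at least 160 mm from the others; not to be pressed.
- tray_mid (a point): centre, half-way up, of the loose open white ceramic tray, 90 mm (its x) by 100 mm (its y) by 35 mm high, standing on the table under the cream-white pump's nozzle; z up.

How it is judged:
By the outcome, as a careful person would: the job done as asked, in the order asked, and still so for the second after the job is handed in, with the robot touching nothing.
It also fails if it takes over 26 s, if anything falls off the work surface, if the arm or the gripper's body presses on something with over 40 N, if the wrist force passes 120 N, or if a joint passes its speed limit or range.

## Robot

A 6-joint arm with a two-finger parallel gripper is mounted at the origin on the work surface. World frame = base frame: x ahead of the robot, y to its left, z up, the work surface at z = 0. Lengths are in m, angles in degrees, forces in N, time in s.
With the tool pointing down it reaches from about 0.25 to 0.725 m from the base axis. Payload 9.7 kg.
Tool frame: the origin (TCP) lies midway between the tips of the shut fingers; the grasp point (between the pads) lies 19 mm behind it; z points along the fingers, y is the line along which they close (so a half turn about z gives the same grasp; the last joint's range is limited). The gripper opens to 85 mm and grips with 20 to 120 N. Pads are 22 mm wide; open, the fingers measure 114 mm over their backs; the gripper's body (76 mm by 85 mm) begins 54 mm behind the grasp point. The pads swing forward as they close: fully open they stand 13 mm farther back than shut.
Start: joints at [63.083, 4.979, 10.078, 95.1, 0, 90], TCP at [0.249, 0.49, 0.231] pointing down, gripper open.
Joint ranges: [-179.16, 179.16], [-48.56, 103.87], [-65.8, 70.77], [-126.05, 130.52], [-82.76, 87.17], [-180, 180]. Speed limits (degrees/s): [127.2, 127.2, 147.25, 180, 180, 180].

## Interface

Orientations are given as [roll, pitch, yaw] about the fixed x, y, z axes, in that order (R = Rz(yaw) Ry(pitch) Rx(roll)).
In Python, from workcell import bot gives the robot as it stands.
- The arm moves only by the shell command python3 -m crank 'ROWS' [FORCE]. ROWS is JSON, a list of rows, each an object with "gripper": the finger opening in mm, from 0 to 85.4; "travel": the shift along the tool's x, y, z in mm, a list of three; "twist": the turn, a rotation vector about the tool's x, y, z in rad, a list of three. In form: [{"gripper": gripper, "travel": [tx, ty, tz], "twist": [rx, ry, rz]}, ...]. A call has 1 to 12 rows; each row shifts and turns the commanded pose from where the row before left it, along the tool's axes as they then stand; what a row does not reach is not made up. A row lasts 1/8 s, in which the tool goes at most 62.5 mm and 10.7 degrees, less where a joint would pass 70% of its speed; a pose out of reach is approached as far as the arm can. A call is refused whole if a number of a shift passes 62.5 or a number of a turn 0.188, either way. A call with a gripper value outside its range is refused whole. The fingers move at their own pace and stop on an object; FORCE is the grip in N (left out, the last holds). Time passes only in rows, so rows that do not move let the fingers close. It gives the time, the measured TCP pose, the force, the opening and the grip force at its end, in the units of the state.
- bot.get_obs(): the state, without advancing time (a new reading comes with each control period).
- bot.camera(name): name is "scene" or "top" or "wrist"; returns the picture (480x640x3 uint8, red, green, blue); there is no depth.
- bot.calibration(name): a dict with "vfov" (degrees; the focal length in pixels is half the picture's height over the tangent of half this angle, whatever the lens; pixels are square), "cx", "cy" (the principal point, pixels), "camera_from_world" (4x4, takes a point from world to camera coordinates). Camera axes: x right, y down, z forward; pixel columns grow to the right and rows downward; lengths in m; the calibration is good to about 2 mm. A picture is of the moment at which its call begins: read the wrist's pose just before it. calibration takes no time and is no camera call; for the wrist camera it gives the pose at the moment of the call.
- bot.job_done(): hands the job in; it is judged then, once.
The state is a dict: "time": time; "q": joint angles; "qd": joint speeds; "joint_efforts": joint torques, N m; "ee_pos": TCP position; "tcp_rot": TCP orientation; "wrist_force": force on the tool from outside, world axes, zero at the start; "torque": the same for the moment, N m; "opening": finger opening in m; "grasp_force": force on a finger pad.
Only numpy, scipy, OpenCV 4.12 (cv2) and the standard library are available. Lean on these libraries where they do the work, as an engineer would, in place of code of your own. Each camera call takes 0.05 s, during which the arm holds its last target. There are 200 camera calls.

## Working session

There is one attempt and no reset: what is moved stays moved. The work goes in short steps, Python scripts to look and compute and a shell command to move; the robot and the scene stay as the last step left them, time stands still between calls to the robot, and variables do not carry over. Pictures are saved under pics/ and viewed, at most 10 in all, crops included, and the job is handed in when it is done.

```bash
mkdir -p pics; python3 - <<'E'
from workcell import bot
import cv2,json
o=bot.get_obs();print(o)
for n in("scene","top"):
    cv2.imwrite(f"pics/{n}0.png",bot.camera(n)[:,:,::-1]);print(n,bot.calibration(n))
E
```

```text
{'time': 0.0, 'q': array([6.30825880e+01, 5.01176583e+00, 1.00349096e+01, 9.50981716e+01,
       1.27932159e-03, 9.00001223e+01]), 'qd': array([ 0.00442686, -0.02754031, -0.0680066 ,  0.05402497, -0.015564  ,
        0.05506731]), 'joint_efforts': array([-1.72339296e-03, -5.20385563e+01,  4.64804757e+01,  1.60620891e-02,
       -9.34730224e-05, -9.30158734e-06]), 'ee_pos': array([0.24888493, 0.49022378, 0.23058075]), 'tcp_rot': array([-1.79924972e+02, -1.27916038e-03,  1.53082464e+02]), 'wrist_force': array([ 0.72278008,  0.252377  , -0.42563952]), 'torque': array([-0.00325482,  0.03693499, -0.04420118]), 'grasp_force': 0.0, 'opening': 0.08558412116521684}
scene {'vfov': 47.771097967380896, 'cx': 319.58916515774774, 'cy': 232.33656020881932, 'camera_from_world': array([[-5.37993648e-01,  8.42947967e-01,  1.24870172e-03,
         2.79885526e-01],
       [ 4.15488267e-01,  2.66464888e-01, -8.69693028e-01,
        -4.54048666e-02],
       [-7.33438705e-01, -4.67370504e-01, -4.93591408e-01,
         1.36207132e+00],
       [ 0.00000000e+00,  0.00000000e+00,  0.00000000e+00,
         1.00000000e+00]])}
top {'vfov': 43.52271218626262, 'cx': 324.7111985678658, 'cy': 247.31254783405782, 'camera_from_world': array([[-0.01923677, -0.99974628, -0.01171816, -0.0052127 ],
       [-0.98442968,  0.02098764, -0.17452142,  0.5318592 ],
       [ 0.17472308,  0.00817848, -0.98458365,  1.38845066],
       [ 0.        ,  0.        ,  0.        ,  1.        ]])}
```

View pics/top0.png

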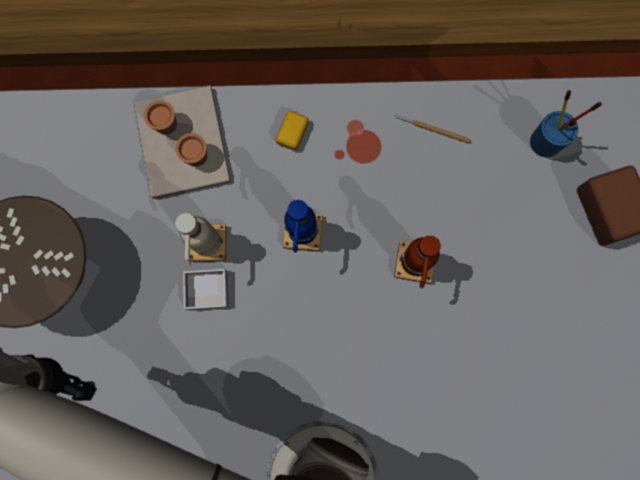

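View pics/scene0.png

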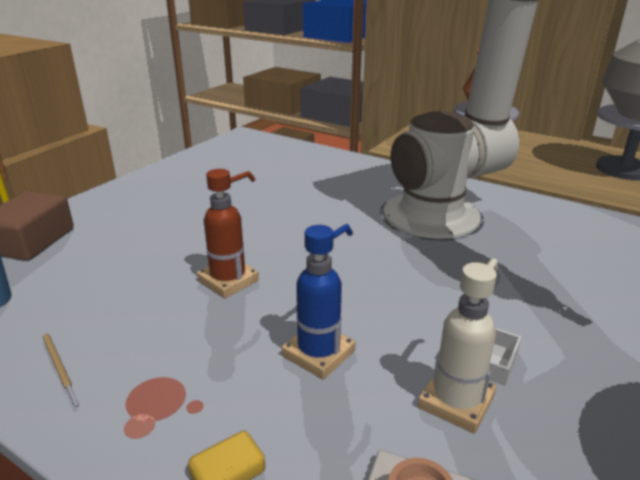

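The top view shows the cream cap at about (187,224), with its nozzle pointing at the robot and the tray at (206,288). The blue cap is at (297,210) and the brown at (430,244). In the scene view the cream cap's top is at about (479,272).

```bash
cat > h.py <<'E'
import numpy as np,cv2
def cast(c,u,v,z):
    f=240/np.tan(np.radians(c["vfov"]/2));M=c["camera_from_world"];R=M[:3,:3];o=-R.T@M[:3,3]
    d=R.T@np.array([(u-c["cx"])/f,(v-c["cy"])/f,1]);return o+d*(z-o[2])/d[2]
def proj(c,p):
    f=240/np.tan(np.radians(c["vfov"]/2));q=c["camera_from_world"]@np.append(p,1);return np.array([c["cx"]+f*q[0]/q[2],c["cy"]+f*q[1]/q[2]])
E
python3 - <<'E'
from h import *
from workcell import bot
out=[]
for n,(u,v) in {"top":(190,225),"scene":(479,275)}.items():
    im=cv2.imread(f"pics/{n}0.png");c=bot.calibration(n)
    hsv=cv2.cvtColor(im,cv2.COLOR_BGR2HSV)
    r=30;x0,y0=u-r,v-r
    crop=im[y0:y0+2*r,x0:x0+2*r]
    b=crop.astype(int); m=((b[:,:,2]-b[:,:,0]>14)&(b[:,:,2]>(140 if n=="top" else 185))).astype(np.uint8)
    m=cv2.morphologyEx(m,cv2.MORPH_OPEN,cv2.getStructuringElement(cv2.MORPH_ELLIPSE,(11,11)if n=="top" else (9,9)))
    k,l,s,ce=cv2.connectedComponentsWithStats(m)
    for i in range(1,k): print(n,s[i]+[x0,y0,0,0,0],ce[i]+[x0,y0],cast(c,*(ce[i]+[x0,y0]),.24))
    big=cv2.resize(crop,None,fx=6,fy=6,interpolation=0);cs,_=cv2.findContours(cv2.resize(m,None,fx=6,fy=6,interpolation=0),0,2);cv2.drawContours(big,cs,-1,(0,0,255),1)
    out.append(big)
c=bot.calibration("top")
for p in [(297,210),(430,244)]: print(cast(c,*p,.24))
print("tray",cast(c,206,289,.0175))
cv2.imwrite("pics/crop.png",np.hstack(out))
E
```

```text
scene [465 263  30  18 409] [479.81418093 271.50122249] [0.55971795 0.27237651 0.24      ]
[0.57756472 0.03864474 0.24      ]
[ 0.49965235 -0.23442025  0.24      ]
tray [0.44081618 0.27256835 0.0175    ]
```

View pics/crop.png

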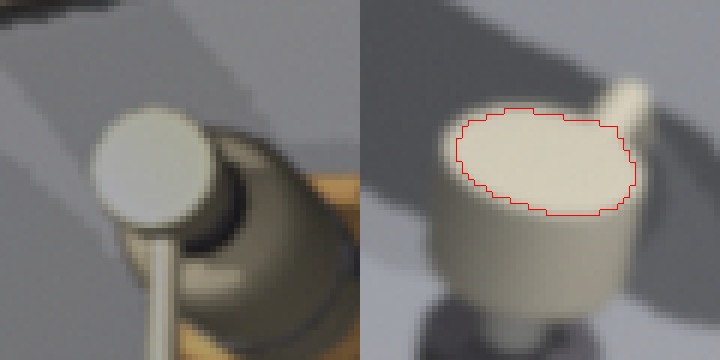

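```bash
python3 - <<'E'
from h import *
from workcell import bot
a=cast(bot.calibration("top"),185.3,222.5,.24);b=cast(bot.calibration("scene"),478.6,271.5,.24);print(a,b)
# ray closest approach height check
t0=cast(bot.calibration("top"),185.3,222.5,.2);s0=cast(bot.calibration("scene"),478.6,271.5,.2)
A=np.c_[a-t0,-(b-s0)];k=np.linalg.lstsq(A,s0-t0,rcond=None)[0];print("tri",t0+k[0]*(a-t0),s0+k[1]*(b-s0))
from scipy.spatial.transform import Rotation as Ro
o=bot.get_obs();R=Ro.from_euler("xyz",o["tcp_rot"],degrees=True)
print(o["time"],R.inv().apply(np.append(((a+b)/2)[:2],.33)-o["ee_pos"])*1e3)
E
python3 -m crank '[{"gripper":0,"travel":[0,0,-25],"twist":[0,0,0]},{"gripper":0,"travel":[0,0,-50],"twist":[0,0,0]},{"gripper":0,"travel":[0,0,-25],"twist":[0,0,0]},{"gripper":0,"travel":[-20,0,0],"twist":[0,0,0]},{"gripper":0,"travel":[-40,-5,0],"twist":[0,0,0]},{"gripper":0,"travel":[-40,-5,0],"twist":[0,0,0]},{"gripper":0,"travel":[-40,-5,0],"twist":[0,0,0]},{"gripper":0,"travel":[-40,-5,0],"twist":[0,0,0]},{"gripper":0,"travel":[-40,-5,0],"twist":[0,0,0]},{"gripper":0,"travel":[-40,-5,0],"twist":[0,0,0]},{"gripper":0,"travel":[-20,0,0],"twist":[0,0,0]},{"gripper":0,"travel":[0,0,0],"twist":[0,0,0]}]' 60
```

```text
[0.5559806  0.27155102 0.24      ] [0.56056888 0.27104342 0.24      ]
tri [0.55642499 0.27203447 0.23802955] [0.55704454 0.27022175 0.23772452]
0.1 [-374.99155564  -55.29543143  -99.2728006 ]
time: 1.6
ee_pos: [0.4861, 0.336, 0.3299]
tcp_rot: [-179.9, -0.1, 153.0]
wrist_force: [-0.3, 0.4, 1.1]
opening: 0.0001
grasp_force: 0.0
```

```bash
python3 -m crank '[{"gripper":0,"travel":[-20,-6,0],"twist":[0,0,0]},{"gripper":0,"travel":[-35,-10,0],"twist":[0,0,0]},{"gripper":0,"travel":[-28,-7,20],"twist":[0,0,0]},{"gripper":0,"travel":[-10,-3,20],"twist":[0,0,0]},{"gripper":0,"travel":[0,0,10],"twist":[0,0,0]},{"gripper":0,"travel":[0,0,0],"twist":[0,0,0]},{"gripper":0,"travel":[0,0,0],"twist":[0,0,0]}]'
python3 - <<'E'
from h import *
from workcell import bot
from scipy.spatial.transform import Rotation as Ro
o=bot.get_obs();c=bot.calibration("wrist")
w=bot.camera("wrist")[:,:,::-1].copy();s=bot.camera("scene")[:,:,::-1].copy();cs=bot.calibration("scene")
np.save("w.npy",w)
print(o["ee_pos"],o["wrist_force"],o["time"])
t=np.array([.5575,.271,.24])
print("wrist exp",proj(c,t),"tcp",proj(c,o["ee_pos"]))
th=np.linspace(0,7,60)
for im,cc in((w,c),(s,cs)):
    for a in th:
        p=proj(cc,t+.022*np.array([np.cos(a),np.sin(a),0]));cv2.circle(im,tuple(int(round(x)) for x in p),1,(0,0,255),-1)
cv2.imwrite("pics/w1.png",w);cv2.imwrite("pics/s1.png",cv2.resize(s[150:400,340:640],None,fx=2,fy=2))
E
```

```text
time: 2.48
ee_pos: [0.5559, 0.2722, 0.2824]
tcp_rot: [179.9, 0.0, 153.1]
wrist_force: [-1.2, -0.2, -0.5]
opening: -0.0003
grasp_force: 0.0
[0.55587768 0.27221591 0.2824131 ] [-1.20206053 -0.24341126 -0.49477371] 2.475
wrist exp [315.59398477 274.02368674] tcp [316.12707029 309.74833529]
```

View pics/w1.png

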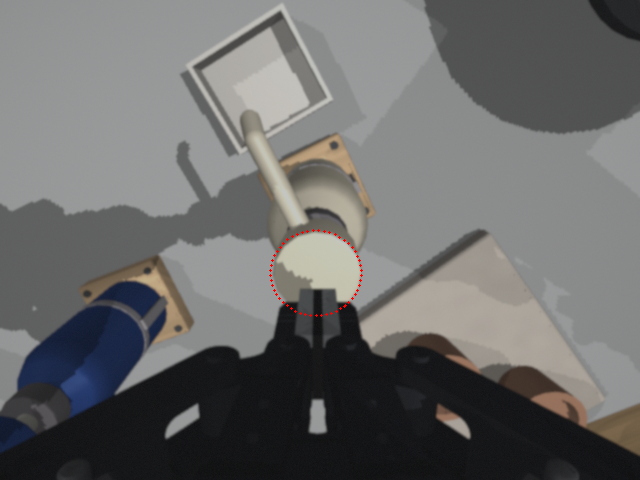

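View pics/s1.png

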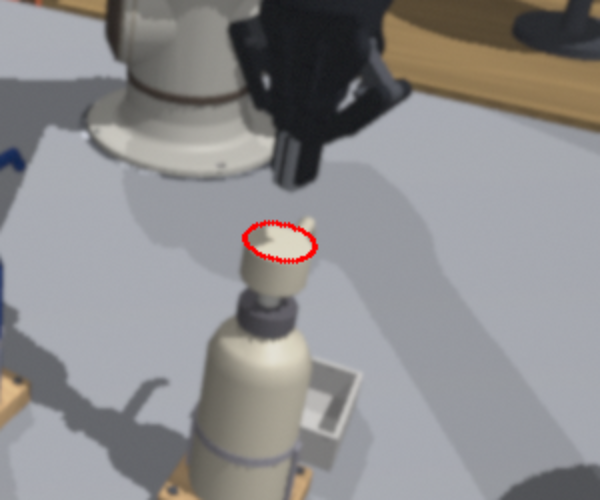

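The predicted cap outline lies on the cap in both views: wrist centre at about (316,273), scene crop centre at about (280,241). The fingertip is 2 mm from the cap's centre, so I'll correct that and go down to contact.

```bash
python3 -m crank '[{"gripper":0,"travel":[-2,0,12],"twist":[0,0,0]},{"gripper":0,"travel":[0,0,18],"twist":[0,0,0]},{"gripper":0,"travel":[0,0,8],"twist":[0,0,0]},{"gripper":0,"travel":[0,0,4],"twist":[0,0,0]},{"gripper":0,"travel":[0,0,4],"twist":[0,0,0]},{"gripper":0,"travel":[0,0,4],"twist":[0,0,0]},{"gripper":0,"travel":[0,0,0],"twist":[0,0,0]},{"gripper":0,"travel":[0,0,0],"twist":[0,0,0]}]'
```

```text
time: 3.58
ee_pos: [0.558, 0.2707, 0.2317]
tcp_rot: [180.0, 0.0, 153.1]
wrist_force: [-3.1, -2.0, 2.8]
opening: 0.0001
grasp_force: 2.0
```

```bash
python3 -m crank '[{"gripper":0,"travel":[0,0,2],"twist":[0,0,0]},{"gripper":0,"travel":[0,0,2],"twist":[0,0,0]},{"gripper":0,"travel":[0,0,1.5],"twist":[0,0,0]},{"gripper":0,"travel":[0,0,1],"twist":[0,0,0]},{"gripper":0,"travel":[0,0,0],"twist":[0,0,0]},{"gripper":0,"travel":[0,0,0],"twist":[0,0,0]}]'
```

```text
time: 4.32
ee_pos: [0.558, 0.2707, 0.226]
tcp_rot: [179.9, 0.1, 153.1]
wrist_force: [-3.9, -2.2, 12.2]
opening: -0.0001
grasp_force: 5.7
```

```bash
python3 -m crank '[{"gripper":0,"travel":[0,0,0.5],"twist":[0,0,0]},{"gripper":0,"travel":[0,0,0.5],"twist":[0,0,0]},{"gripper":0,"travel":[0,0,0],"twist":[0,0,0]},{"gripper":0,"travel":[0,0,0],"twist":[0,0,0]},{"gripper":0,"travel":[0,0,0],"twist":[0,0,0]},{"gripper":0,"travel":[0,0,0],"twist":[0,0,0]},{"gripper":0,"travel":[0,0,0],"twist":[0,0,0]},{"gripper":0,"travel":[0,0,0],"twist":[0,0,0]}]'
```

```text
time: 5.32
ee_pos: [0.5581, 0.2708, 0.2259]
tcp_rot: [179.9, 0.1, 153.1]
wrist_force: [-5.7, -2.8, 16.5]
opening: 0.0003
grasp_force: 8.1
```

The TCP has stopped at 0.226 m, the full 14 mm of travel, while the force has risen to 16 N. That means the cap is on its stop, and it has been held there for over a second. Now I'll let it up.

```bash
python3 -m crank '[{"gripper":0,"travel":[0,0,-4],"twist":[0,0,0]},{"gripper":0,"travel":[0,0,-6],"twist":[0,0,0]},{"gripper":0,"travel":[0,0,-8],"twist":[0,0,0]},{"gripper":0,"travel":[0,0,-15],"twist":[0,0,0]},{"gripper":0,"travel":[0,0,-25],"twist":[0,0,0]},{"gripper":0,"travel":[0,0,-20],"twist":[0,0,0]},{"gripper":0,"travel":[0,0,-5],"twist":[0,0,0]},{"gripper":0,"travel":[0,0,0],"twist":[0,0,0]},{"gripper":0,"travel":[0,0,0],"twist":[0,0,0]}]'
python3 - <<'E'
from h import *
from workcell import bot
s=bot.camera("scene")[:,:,::-1].copy();cs=bot.calibration("scene");t=np.array([.5575,.271,.24])
for a in np.linspace(0,7,60):
    p=proj(cs,t+.022*np.array([np.cos(a),np.sin(a),0]));cv2.circle(s,tuple(int(round(x)) for x in p),0,(0,0,255),-1)
cv2.imwrite("pics/s2.png",cv2.resize(s[150:400,340:640],None,fx=2,fy=2))
E
```

```text
time: 6.45
ee_pos: [0.558, 0.2707, 0.3056]
tcp_rot: [-179.9, -0.0, 153.1]
wrist_force: [-0.0, -0.8, 0.1]
opening: 0.0001
grasp_force: 0.0
```

View pics/s2.png

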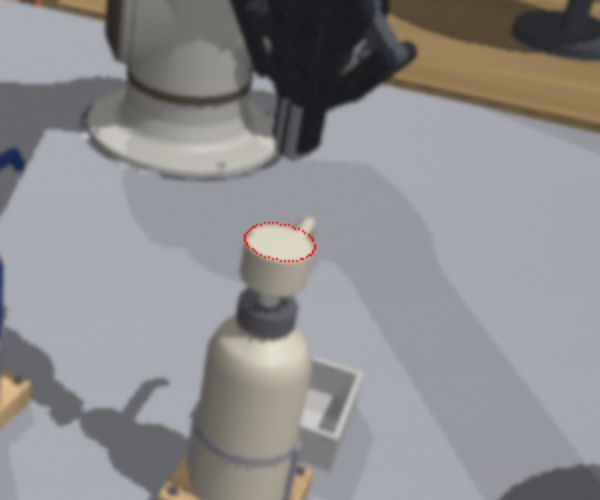

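The cap is back at its rest height (crop centre at about (280,241), as before), the tray hasn't moved, and the gripper is clear.

```bash
python3 -c "
from workcell import bot
print(bot.job_done())"
```

```text
the job is handed in; nothing more can be done
None
```

I pressed the cream-white pump's cap all the way down, held it there for over a second and let it spring fully back up, touching neither the other two caps nor the tray; the job was handed in at about 6.5 s.

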